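# Return three swapped solvent bottles to their own spill trays

## Task

The round bottle, the square bottle and the oblong can each stand in another one's spill tray. Put each upright in the middle of the tray of its own shape, the square bottle and the oblong can lined up with the sides of their trays (the can's long side along the tray's long side), parking on the empty cork mat as needed. Never stand a bottle on the bare bench, do not drop or tip any, and leave the beaker and the vial rack where they are.

Things in the scene. Friction and masses are not known exactly. Their poses are not given: they have to be found in the camera images.
- round_bottle_center (a point): The round bottle of brown (amber) glass with a black cap. Loose, standing upright, 86 mm tall in all, 120 to 320 g, rigid. This point is on its upright axis half-way up, 43 mm above its underside; z up. Body 58 mm in diameter from the foot up to 64 mm above it, then a shoulder up to a cap 33 mm in diameter. Grasp it by the body.
- square_bottle_center (a point): The square bottle of white plastic with a grey cap. Loose, standing upright, 86 mm tall in all, 120 to 320 g, rigid. This point is on its upright axis half-way up, 43 mm above its underside; z up. Body 52 x 52 mm along its x and y axes, from the foot up to 64 mm above it, then a shoulder up to a cap 33 mm in diameter.
- oblong_can_center (a point): The oblong solvent can of bare metal with a black screw cap. Loose, standing upright, 86 mm tall in all, 120 to 320 g, rigid. This point is on its upright axis half-way up, 43 mm above its underside; z up. Body 40 mm along its x axis and 76 mm along its y axis, from the foot up to 72 mm above it; the cap, 25 mm in diameter, sits 18 mm off the centre towards +y. Grasp it across the 40 mm.
- round_tray: The round spill tray, grey plastic, fixed to the bench: 124 mm outside diameter, rim 15 mm high, wall 6 mm. Origin at the centre of its underside, on the bench; its inner floor is 6 mm above the bench.
- square_tray: The square spill tray, grey plastic, fixed to the bench: 108 x 108 mm outside along its x and y axes, rim 15 mm high, wall 6 mm. Origin at the centre of its underside, on the bench; its inner floor is 6 mm above the bench.
- oblong_tray: The oblong spill tray, grey plastic, fixed to the bench: outside 92 mm along its x axis and 128 mm along its y axis, rim 15 mm high, wall 6 mm. Origin at the centre of its underside, on the bench; its inner floor is 6 mm above the bench.
- cork_mat: A flat cork mat, 120 x 120 mm and 6 mm thick, fixed to the bench, empty at the start: the free spot for parking a bottle. Origin at the centre of its underside, on the bench, whose dark green top is at height 0.
- beaker: Bystander: an empty glass beaker, 66 mm in diameter and 85 mm tall, loose. Origin at the centre of its underside.
- vial_rack: Bystander: a low white rack holding two rows of five small brown sample vials, 60 mm along its x axis, 140 mm along its y axis, 53 mm high, loose. Origin at the centre of its underside.
Not all that is in view belongs to the job. What is shaped like the part that bears square_bottle_center but blue is not meant. What is shaped like the part that bears round_bottle_center but pink is not meant.

How it is judged (in metres and radians):
At the end, for the whole second after the job is handed in: Each bottle stands upright (0.1 rad), released and at rest, on the floor of the tray of its own shape, within 12 mm of its centre; the square bottle is parallel to its tray's sides (any way round) and the can's long side to its tray's long side (either way), within 0.2 rad (horizontal distance between round_bottle_center and round_tray below 0.012 m and z of round_bottle_center in the frame of round_tray below 0.053 m and angle between each of round_bottle_center, square_bottle_center, oblong_can_center's own z axis and vertical below 0.1 rad and linear speed of each of round_bottle, square_bottle, oblong_can below 0.02 m/s and horizontal distance between square_bottle_center and square_tray below 0.012 m and z of square_bottle_center in the frame of square_tray below 0.053 m and horizontal distance between oblong_can_center and oblong_tray below 0.012 m and z of oblong_can_center in the frame of oblong_tray below 0.053 m and (angle between the x axis of square_bottle_center and the x axis of square_tray, either way round below 0.2 rad or angle between the x axis of square_bottle_center and the y axis of square_tray, either way round below 0.2 rad) and angle between the y axis of oblong_can_center and the y axis of oblong_tray, either way round below 0.2 rad); the robot touches nothing.
It fails at once if a bottle or the can is tipped over (angle between any of round_bottle_center, square_bottle_center, oblong_can_center's own z axis and vertical above 0.6 rad).
It fails at once if a bottle or the can is put on the bare bench (its centre below 46 mm) (height (world z) of any of round_bottle_center, square_bottle_center, oblong_can_center below 0.046 m).
It fails at once if a bottle or the can is dropped (falls freely by more than about 25 mm) ((contact force between round_bottle and the fingers below 0.05 N and linear speed of round_bottle above 0.7 m/s) or (contact force between square_bottle and the fingers below 0.05 N and linear speed of square_bottle above 0.7 m/s) or (contact force between oblong_can and the fingers below 0.05 N and linear speed of oblong_can above 0.7 m/s)).
It fails at once if the beaker is moved by more than 20 mm or tipped (distance of beaker from where it was at the start of the episode above 0.02 m or angle between beaker's own z axis and vertical above 0.4 rad).
It fails at once if the vial rack is moved by more than 20 mm or tipped (distance of vial_rack from where it was at the start of the episode above 0.02 m or angle between vial_rack's own z axis and vertical above 0.4 rad).
It also fails if it takes over 122 s, if anything falls off the work surface, if the arm or the gripper's body presses on something with over 40 N, if the wrist force passes 120 N, or if a joint passes its speed limit or range.

## Robot

A 6-joint arm with a two-finger parallel gripper is mounted at the origin on the work surface. World frame = base frame: x ahead of the robot, y to its left, z up, the work surface at z = 0. Lengths are in mm, angles in rad, forces in N, time in s.
With the tool pointing down it reaches from about 350 to 875 mm from the base axis. Payload 4.2 kg.
Tool frame: the origin (TCP) lies between the finger pads; the fingertips stand 17 mm ahead of it and the grasp point (between the pads) lies 2 mm behind it (nose_length is the distance from the TCP to the fingertips, in mm); z points along the fingers, y is the direction in which the jaws open and shut (so a half turn about z gives the same grasp; the last joint's range is limited). The gripper opens to 85 mm and grips with 20 to 120 N. Pads are 22 mm wide; open, the fingers measure 114 mm over their backs; the gripper's body (76 mm by 85 mm) begins 54 mm behind the grasp point. The pads swing forward as they close: fully open they stand 13 mm farther back than shut.
Start: joints at [-0.885, 0.385, 0.008, 0, -1.194, -0.259], TCP at [258.737, -568.906, 248.312] pointing down, gripper open.
Joint ranges: [-3.14, 3.14], [-1.21, 2.06], [-1.07, 1.41], [-3.16, 2.05], [-2.99, -0.16], [-3.1, 3.1]. Speed limits (rad/s): [2.79, 2.79, 3.14, 3.14, 3.14, 3.14].

## Interface

Orientations are given as a unit quaternion [x, y, z, w].
In Python, from bench import * gives the robot as it stands.
- The arm moves only by the tool jog_arm, never from a script. Its argument "increments" is a list of rows, each a list of 4 numbers: the shift along the tool's x, y, z in m, then the turn about the tool's z in degrees. A call has 1 to 10 rows; each row is the pose to reach, as a shift and turn from the pose measured when the call began, along the tool's axes at that moment; what a row does not reach only later rows make up. A row lasts 1/8 s, in which the tool goes at most 62.5 mm and 10.7 degrees, less where a joint would pass 70% of its speed; a pose out of reach is approached as far as the arm can. A call with a gripper value outside its range is refused whole. "hand" is the gripper's target within -1 to 1 (fully open at 1, half-way at 0, shut at -1), set as the call begins (left out, the last holds). The fingers move at their own pace and stop on an object; the grip force is fixed at half the most. Time passes only in rows, so rows that repeat a pose let the fingers close. It gives the time, the measured TCP pose, the force and the opening at its end, in the units of the state.
- read_state(): the state, without advancing time (a new reading comes with each control period).
- get_image(name): name is "scene" or "top" or "wrist"; returns the picture (420x560x3 uint8, red, green, blue); there is no depth.
- calibration(name): a dict with "fx", "fy", "cx", "cy" (pixels), "position" and "rotation" of the camera in the world; the wrist camera has in their place "hand_eye" (4x4, takes a point from camera to tool coordinates, whose origin is the TCP and whose axes are the flange's). Camera axes: x right, y up, looking along -z (the intrinsics and any distortion apply to the point x, -y, -z); pixel columns grow to the right and rows downward; lengths in mm; the calibration is good to about 2 mm. A picture is of the moment at which its call begins: read the wrist's pose just before it. calibration takes no time and is no camera call.
- job_done(): hands the job in, once; it reports no verdict.
The state is a dict: "clock": time; "joints": joint angles; "joint_vel": joint speeds; "joint_efforts": joint torques, N m; "position": TCP position; "ee_rot": TCP orientation; "contact_force": force on the tool from outside, world axes, zero at the start; "wrist_torque": the same for the moment, N m; "gripper_width": finger opening in mm.
Only numpy, scipy, OpenCV 4.12 (cv2) and the standard library are available. Lean on these libraries where they do the work, as an engineer would, in place of code of your own. Each camera call takes 0.05 s, during which the arm holds its last target.

## Working session

There is one attempt and no reset: what is moved stays moved. The work goes in short steps, Python scripts to look and compute and a tool call to move; the robot and the scene stay as the last step left them, time stands still between calls to the robot, and variables do not carry over. Pictures are saved under pics/ and viewed, and the job is handed in when it is done.

Besides the shell and the picture viewer there is one more tool, called after ">>>" as name(argument=value, ...) on one line, values as JSON. jog_arm: Moves the arm, as the interface text tells. Its arguments: {"type":"object","properties":{"increments":{"type":"array"},"hand":{"type":"number"}},"required":["increments"]}

```bash
ls; mkdir -p pics; python3 - <<'E'
from bench import *
import cv2, json
s=read_state(); print(s)
for n in ["scene","top","wrist"]:
    im=get_image(n); cv2.imwrite(f"pics/{n}0.png",im[:,:,::-1]); print(n,calibration(n))
E
```

```text
pics
{'clock': 0.0, 'joints': array([-8.85389714e-01,  3.85533526e-01,  6.64689262e-03, -4.99417900e-04,
       -1.19398094e+00, -2.58614370e-01]), 'joint_vel': array([-0.00071093,  0.00150102,  0.00085133, -0.00137201,  0.00044673,
       -0.00089357]), 'joint_efforts': array([-1.17047166e-04, -3.92290807e+01,  1.88403583e+01,  4.18614686e+00,
       -4.52326130e-03,  3.46057391e-06]), 'position': array([ 258.52872354, -568.43535601,  247.24361677]), 'ee_rot': array([-2.11690049e-01,  9.77336276e-01,  1.02791097e-03, -2.64158097e-04]), 'contact_force': array([-0.06144567, -0.46458106,  0.10574095]), 'wrist_torque': array([ 0.02836096, -0.02892708,  0.00489914]), 'gripper_width': 85.50441613921839}
scene {'fx': 411.8916150633174, 'fy': 411.8916150633174, 'cx': 282.74441799590545, 'cy': 205.89296907307323, 'position': array([ 893.95865515, -359.668373  ,  856.23531238]), 'rotation': array([0.22359238, 0.09327493, 0.38182166, 0.89191841])}
top {'fx': 393.47040006365074, 'fy': 393.47040006365074, 'cx': 280.37542769317264, 'cy': 215.24042216956877, 'position': array([372.67307922, -40.30228012, 949.13594843]), 'rotation': array([-0.0719725 ,  0.08482176,  0.74971349, -0.6523457 ])}
wrist {'fx': 342.51636892976376, 'fy': 342.51636892976376, 'cx': 276.0043993256341, 'cy': 204.37088521270883, 'hand_eye': array([[-1.85081266e-04,  9.62122478e-01,  2.72617503e-01,
         6.90546000e+01],
       [ 9.99999982e-01,  1.91382379e-04,  3.47730444e-06,
        -3.63135211e-01],
       [-4.88285935e-05,  2.72617499e-01, -9.62122496e-01,
        -1.25153031e+02],
       [ 0.00000000e+00,  0.00000000e+00,  0.00000000e+00,
         1.00000000e+00]])}
```

View pics/top0.png

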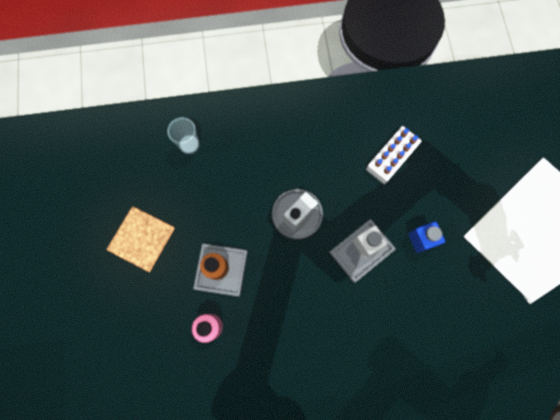

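View pics/scene0.png

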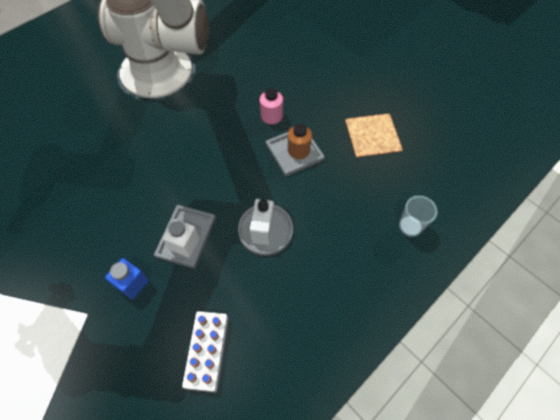

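View pics/wrist0.png

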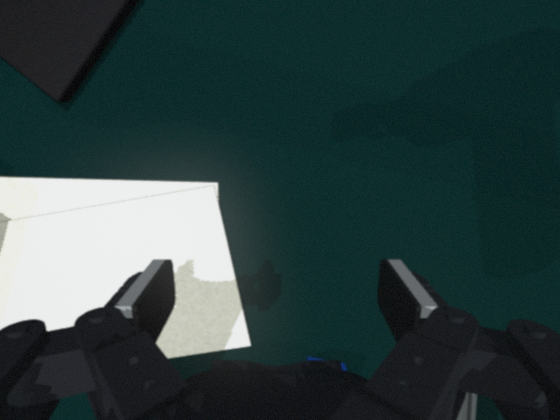

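The top view shows the amber round bottle at (214,264) in the square tray, and the metal can at (298,210) in the round tray. The white square bottle is at (370,240) in the oblong tray, and the mat at (140,240) is empty. Two things could be mistaken for the bottles I want: pink round at (207,328) for amber at (214,264), and blue square at (428,237) for white at (370,240). By the description I choose amber and white. Next I check them in close crops.

```bash
cat > h.py <<'E'
import numpy as np, cv2
from scipy.spatial.transform import Rotation as R
from bench import *
def cam(n, st=None):
    c=calibration(n)
    K=(c['fx'],c['fy'],c['cx'],c['cy'])
    if n=='wrist':
        T=np.array(c['hand_eye']); Rt=R.from_quat(st['ee_rot']).as_matrix()
        return K, Rt@T[:3,3]+st['position'], Rt@T[:3,:3]
    return K, np.array(c['position']), R.from_quat(c['rotation']).as_matrix()
def ray(C,uv,z):
    K,p,M=C; uv=np.atleast_2d(uv).astype(float)
    d=np.c_[(uv[:,0]-K[2])/K[0],-(uv[:,1]-K[3])/K[1],-np.ones(len(uv))]@M.T
    return p+d*((z-p[2])/d[:,2])[:,None]
def proj(C,X):
    K,p,M=C; q=(np.atleast_2d(X)-p)@M
    return np.c_[K[2]+K[0]*q[:,0]/-q[:,2], K[3]-K[1]*q[:,1]/-q[:,2]]
def err(st): # tool tilt
    return R.from_quat(st['ee_rot']).as_matrix()
E
python3 - <<'E'
import cv2
t=cv2.imread('pics/top0.png'); s=cv2.imread('pics/scene0.png')
def cr(im,x,y,w,h): 
    c=cv2.resize(im[y:y+h,x:x+w],None,fx=4,fy=4,interpolation=cv2.INTER_CUBIC)
    return cv2.convertScaleAbs(c,alpha=1.6,beta=10)
cv2.imwrite('pics/c1.png',cr(t,180,180,150,150)); cv2.imwrite('pics/c2.png',cr(t,260,180,195,120)); cv2.imwrite('pics/c3.png',cr(s,145,90,190,150))
E
```

```text
(no output)
```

View pics/c1.png

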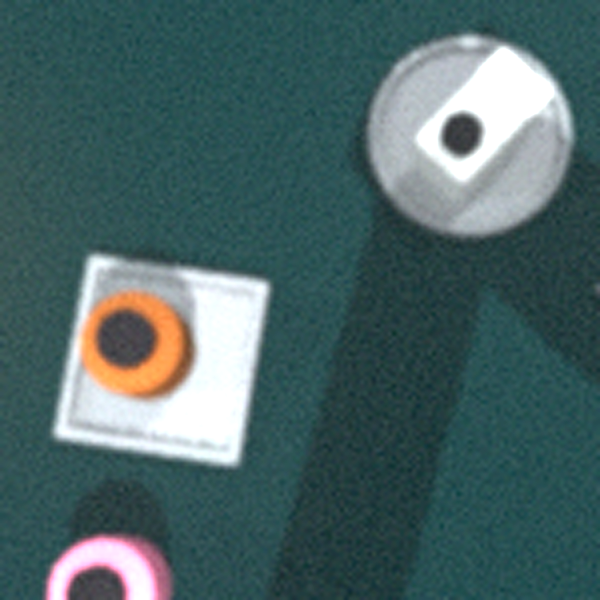

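View pics/c2.png

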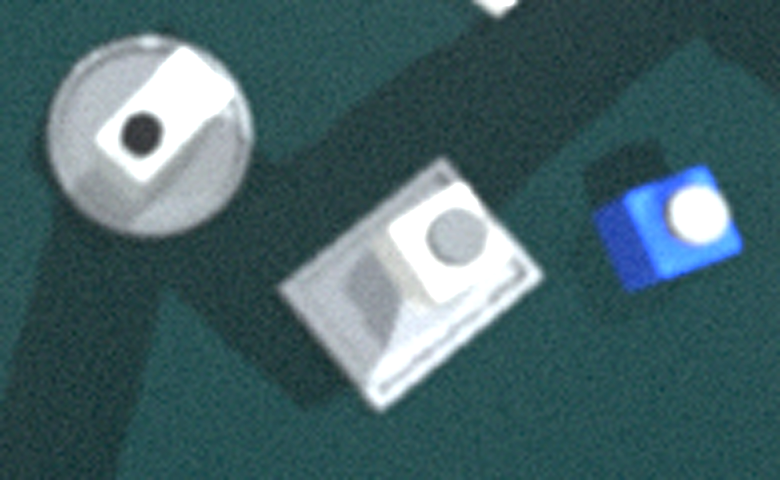

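View pics/c3.png

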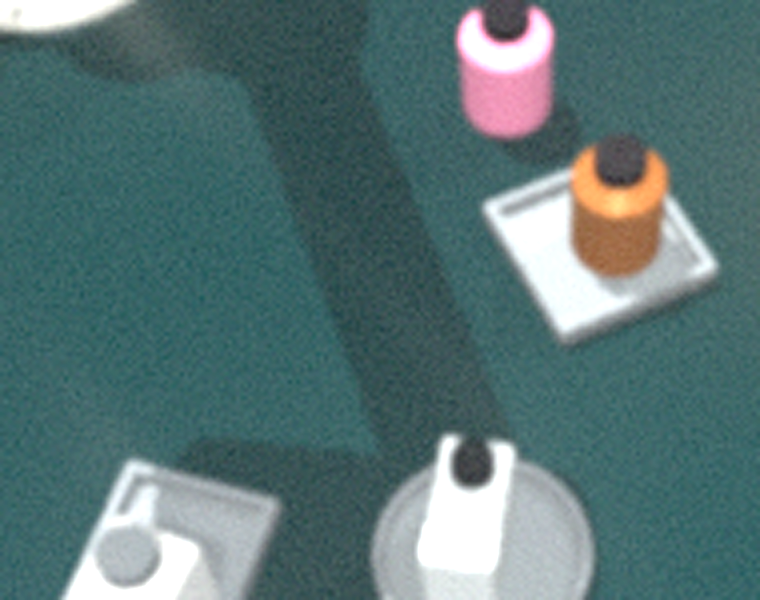

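Both choices hold up in the crops: amber in the square tray, bare metal can in the round tray, white with a grey cap in the oblong tray. Now positions from rim corners and cap centres.

```bash
cat > m1.py <<'E'
from h import *
T=cam('top'); S=cam('scene')
def px(l,o): return (np.array(l,float)+.5)/4-.5+np.array(o)
def quad(n,l,o,z=15,C=T):
    P=ray(C,px(l,o),z)[:,:2]; c=P.mean(0); e=np.roll(P,-1,0)-P
    print(n,c.round(1),'len',np.linalg.norm(e,axis=1).round(1),'ang',np.degrees(np.arctan2(e[:,1],e[:,0])).round(1))
quad('sq tray',[(90,254),(270,282),(240,466),(53,437)],(180,180))
quad('sq tray S',[(485,207),(600,150),(718,268),(566,343)],(145,90),15,S)
quad('obl tray',[(443,157),(545,275),(379,412),(278,288)],(260,180))
for n,l,o,z,C in [('round tray',[(471,136)],(180,180),15,T),('round tray S',[(483,558)],(145,90),15,S),
  ('amber cap',[(126,338)],(180,180),92,T),('amber cap S',[(621,152)],(145,90),92,S),
  ('can cap',[(461,134)],(180,180),92,T),('can cap S',[(473,458)],(145,90),92,S),
  ('white cap',[(457,236)],(260,180),92,T),('white cap S',[(130,545)],(145,90),92,S),
  ('can corners z78',[(414,133),(505,46),(558,88),(463,186)],(180,180),78,T),
  ('white corners z70',[(460,182),(506,250),(440,303),(386,222)],(260,180),70,T)]:
    print(n,ray(C,px(l,o),z)[:,:2].round(1).tolist())
im=cv2.imread('pics/top0.png'); hsv=cv2.cvtColor(im,cv2.COLOR_BGR2HSV)
m=cv2.inRange(hsv,(8,60,120),(28,255,255)); m[:, :100]=0; m[:,180:]=0
cn=max(cv2.findContours(m,0,2)[0],key=cv2.contourArea); q=cv2.boxPoints(cv2.minAreaRect(cn))
P=ray(T,q,6)[:,:2]; print('mat',P.mean(0),np.linalg.norm(np.roll(P,-1,0)-P,axis=1), P[1]-P[0])
for n,uv in [('pink cap',(207-3,328)),('blue',(434,234)),('beaker',(190,145))]: print(n,ray(T,uv,90)[0,:2].round(0))
print('rack',ray(T,[(404,127),(422,138),(385,183),(367,172)],40)[:,:2].round(0).tolist())
st=read_state(); print(R.from_quat(st['ee_rot']).as_matrix().round(3))
E
python3 m1.py
```

```text
sq tray [472.1  86. ] len [109.3 108.6 110.7 109.1] ang [-106.8  163.9   73.4  -16.8]
sq tray S [474.7  80.3] len [ 86.3 116.5 109.  113.1] ang [  78.2   -5.7 -103.5  162.9]
obl tray [ 470.5 -254.7] len [ 92.2 130.6  92.7 130. ] ang [-149.5  120.3   30.1  -60. ]
round tray [[580.3, -113.8]]
round tray S [[588.5, -116.5]]
amber cap [[477.7, 94.5]]
amber cap S [[479.7, 96.4]]
can cap [[565.1, -102.3]]
can cap S [[570.1, -103.4]]
white cap [[484.0, -266.5]]
white cap S [[486.5, -264.6]]
can corners z78 [[572.5, -77.0], [616.2, -136.1], [587.3, -162.3], [538.3, -100.1]]
white corners z70 [[517.2, -279.9], [475.1, -298.2], [450.8, -255.6], [500.3, -233.9]]
mat [574.88765687 271.55378695] [126.92648439 125.36554697 125.04113769 122.00513588] [106.31822166 -69.33086024]
pink cap [347. 123.]
blue [ 476. -401.]
beaker [761. 116.]
rack [[758.0, -409.0], [723.0, -447.0], [621.0, -333.0], [654.0, -295.0]]
[[-0.91  -0.414 -0.001]
 [-0.414  0.91   0.001]
 [ 0.     0.002 -1.   ]]
```

>>> jog_arm(increments=[[-0.474,0.513,0.03,0],[-0.474,0.513,0.03,0],[-0.474,0.513,0.03,0],[-0.474,0.513,0.03,0],[-0.474,0.513,0.03,0],[-0.474,0.513,0.03,0],[-0.474,0.513,0.03,0],[-0.474,0.513,0.03,0],[-0.474,0.513,0.03,0],[-0.474,0.513,0.03,0]], hand=1)

```text
clock: 1.4
position: [454.6, 26.2, 221.6]
ee_rot: [-0.212, 0.977, 0.001, 0.0]
contact_force: [0.9, -0.3, 0.4]
gripper_width: 85.4
```

>>> jog_arm(increments=[[-0.05,0.053,0.02,0],[-0.05,0.053,0.02,0],[-0.05,0.053,0.02,0],[-0.05,0.053,0.02,0]])

```text
clock: 1.9
position: [477.7, 94.0, 201.9]
ee_rot: [-0.211, 0.977, 0.001, -0.0]
contact_force: [0.3, -0.7, -0.9]
gripper_width: 85.4
```

```bash
cat >> h.py <<'E'
def look(name, contrast=1.0):
    st=read_state(); im=get_image('wrist')[:,:,::-1].copy()
    cv2.imwrite(f'pics/{name}.png',im); np.savez(f'pics/{name}.npz',position=st['position'],ee_rot=st['ee_rot'])
    return st,im
def wcam(name):
    d=np.load(f'pics/{name}.npz'); return cam('wrist',{'position':d['position'],'ee_rot':d['ee_rot']})
def goto(x,y,z,jaw=None):
    """print shift in tool axes (m) and turn (deg) to reach world x,y,z mm with jaw (tool y) angle deg mod 180"""
    st=read_state(); M=R.from_quat(st['ee_rot']).as_matrix()
    d=M.T@(np.array([x,y,z])-st['position'])/1000
    a=np.degrees(np.arctan2(M[1,1],M[0,1])); t=0
    if jaw is not None:
        t=-((jaw-a+90)%180-90)   # +turn about tool z (down) lowers world yaw
    print('clock',round(st['clock'],2),'pos',st['position'].round(1),'jaw',round(a,1),'j6',round(float(np.degrees(st['joints'][5])),0),'-> shift',d.round(4),'turn',round(t,1),'w',round(float(st['gripper_width']),1))
E
python3 - <<'E'
from h import *
st,im=look('w1'); goto(478,95,200)
E
```

```text
clock 1.95 pos [477.8  93.9 202.1] jaw 114.4 j6 -96.0 -> shift [-0.0006  0.0009  0.0021] turn 0 w 85.6
```

View pics/w1.png

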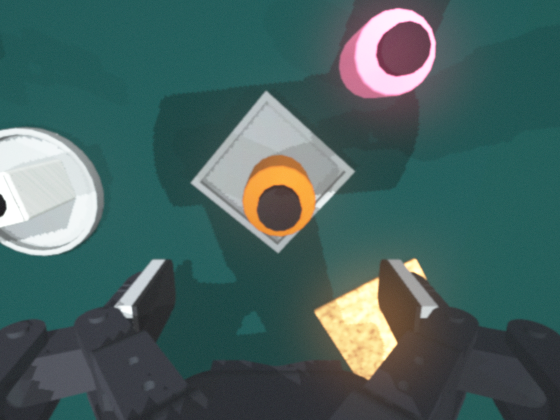

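Wrist view: amber cap at (280,207), square tray corners at (267,91), (355,172), (278,253), (191,182).

```bash
python3 - <<'E'
from h import *
C=wcam('w1')
print('cap',ray(C,(280,207),92)[:,:2]); P=ray(C,[(267,91),(355,172),(278,253),(191,182)],15)[:,:2]
e=np.roll(P,-1,0)-P; print(P.mean(0),np.linalg.norm(e,axis=1),np.degrees(np.arctan2(e[:,1],e[:,0])))
im=cv2.imread('pics/w1.png'); hsv=cv2.cvtColor(im,cv2.COLOR_BGR2HSV)
m=cv2.inRange(hsv,(8,150,100),(20,255,255)); m[:140]=0;m[255:]=0;m[:,:230]=0;m[:,330:]=0
x,y,w,h=cv2.boundingRect(m); print(x,y,w,h, proj(C,[[478,95,70]]))
goto(478.5,95,46)
E
```

```text
cap [[476.17534018  96.25977213]]
[472.78478148  88.44309754] [107.47119713 107.56676931 108.03310195 107.37321359] [  73.04182831  -16.84684645 -107.06102437  162.85360679]
243 156 72 80 [[277.18752099 200.48163179]]
clock 1.95 pos [477.8  93.9 202.1] jaw 114.4 j6 -96.0 -> shift [-0.001   0.0005  0.1561] turn 0 w 85.6
```

>>> jog_arm(increments=[[0,0.001,0.06,0],[0,0.001,0.11,0],[0,0.001,0.145,0],[0,0.001,0.157,0],[0,0.001,0.157,0]])

```text
clock: 2.58
position: [477.6, 94.5, 45.4]
ee_rot: [-0.211, 0.978, 0.001, 0.0]
contact_force: [-0.2, -0.1, 0.8]
gripper_width: 85.4
```

>>> jog_arm(increments=[[0,0,0,0],[0,0,0,0],[0,0,0,0],[0,0,0,0],[0,0,0,0],[0,0,0,0]], hand=-1)

```text
clock: 3.32
position: [478.8, 95.1, 47.5]
ee_rot: [-0.211, 0.977, 0.001, 0.002]
contact_force: [-1.3, 0.5, 4.9]
gripper_width: 56.8
```

>>> jog_arm(increments=[[0,0,-0.01,0],[0,0,-0.03,0],[0,0,-0.055,0],[0,0,-0.065,0],[0,0,-0.065,0]])

```text
clock: 3.95
position: [478.7, 95.0, 113.2]
ee_rot: [-0.211, 0.977, 0.002, 0.003]
contact_force: [0.6, 1.2, -2.8]
gripper_width: 56.5
```

>>> jog_arm(increments=[[-0.015,0.012,0,0],[-0.045,0.034,0,0],[-0.08,0.06,0,0],[-0.115,0.086,0,0],[-0.145,0.109,0,0],[-0.158,0.118,0,0],[-0.16,0.12,0,0]])

```text
clock: 4.82
position: [574.7, 271.0, 113.0]
ee_rot: [-0.211, 0.977, 0.001, 0.002]
contact_force: [0.8, -0.9, -1.7]
gripper_width: 56.6
```

```bash
python3 - <<'E'
from h import *
st,im=look('w2'); goto(575,271,60)
E
```

```text
clock 4.88 pos [574.5 270.4 113.3] jaw 114.4 j6 -105.0 -> shift [-0.0005  0.0002  0.0533] turn 0 w 56.5
```

View pics/w2.png

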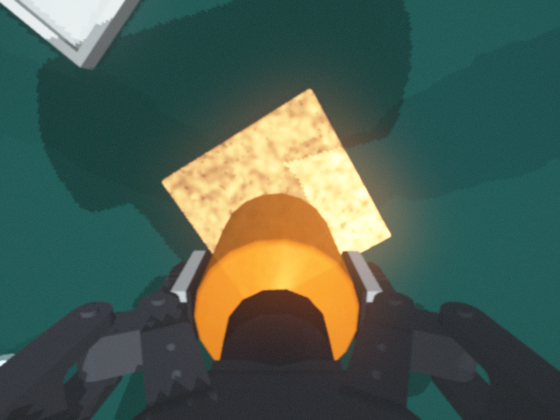

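The amber bottle is gripped, hanging between the pads. Three mat corners show at (311,89), (163,181), (391,236).

```bash
python3 - <<'E'
from h import *
C=wcam('w2'); P=ray(C,[(311,89),(163,181),(391,236)],6)[:,:2]; print(P.round(1),(P[1]+P[2])/2)
E
```

```text
[[492.8 258.3]
 [589.1 191.6]
 [559.6 355.3]] [574.38467615 273.45154252]
```

Directly over the mat centre. I lower to a TCP height of 48 and release.

>>> jog_arm(increments=[[0,0,0.02,0],[0,0,0.045,0],[0,0,0.058,0],[0,0,0.063,0],[0,0,0.065,0],[0,0,0.065,0]])

```text
clock: 5.62
position: [575.1, 270.8, 49.0]
ee_rot: [-0.211, 0.977, 0.001, 0.003]
contact_force: [0.6, 0.2, -2.6]
gripper_width: 56.1
```

>>> jog_arm(increments=[[0,0,0,0],[0,0,0,0],[0,0,0,0],[0,0,0,0]], hand=1)

```text
clock: 6.12
position: [575.1, 270.9, 49.2]
ee_rot: [-0.211, 0.977, 0.001, 0.003]
contact_force: [0.6, 0.4, 0.2]
gripper_width: 85.3
```

>>> jog_arm(increments=[[0,0,-0.03,0],[0,0,-0.09,0],[0,0,-0.15,0],[0,0,-0.16,0]])

```text
clock: 6.62
position: [576.5, 271.5, 215.3]
ee_rot: [-0.211, 0.977, 0.003, 0.008]
contact_force: [0.0, 1.0, -0.4]
gripper_width: 85.6
```

```bash
python3 - <<'E'
from h import *
st,im=look('w3'); goto(484,-265,202,120); cv2.imwrite('pics/top1.png',get_image('top')[:,:,::-1])
E
```

```text
clock 6.67 pos [575.7 271.2 213.8] jaw 114.4 j6 -105.0 -> shift [ 0.3051 -0.4505  0.0062] turn -5.6 w 85.5
```

View pics/w3.png

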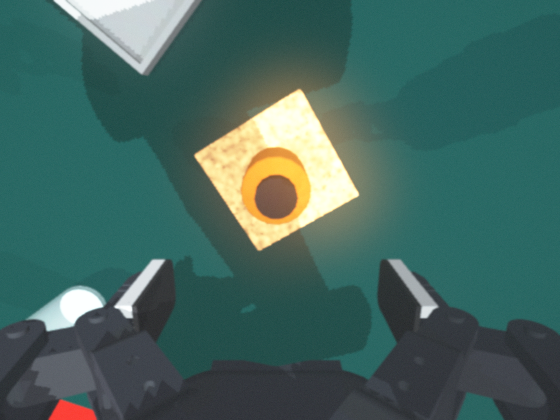

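The amber bottle stands in the middle of the mat, cap at (276,197). Now the white bottle.

>>> jog_arm(increments=[[0.305,-0.45,0.006,-5.5],[0.305,-0.45,0.006,-5.5],[0.305,-0.45,0.006,-5.5],[0.305,-0.45,0.006,-5.5],[0.305,-0.45,0.006,-5.5],[0.305,-0.45,0.006,-5.5],[0.305,-0.45,0.006,-5.5],[0.305,-0.45,0.006,-5.5],[0.305,-0.45,0.006,-5.5],[0.305,-0.45,0.006,-5.5]])

```text
clock: 7.98
position: [480.6, -267.2, 198.1]
ee_rot: [-0.255, 0.967, 0.003, 0.002]
contact_force: [-0.2, 0.6, -0.1]
gripper_width: 85.5
```

```bash
python3 - <<'E'
from h import *
st,im=look('w4'); goto(484,-265,200,120)
E
```

```text
clock 8.03 pos [ 481.1 -265.9  198.4] jaw 119.7 j6 -48.0 -> shift [-0.003  -0.0006 -0.0016] turn -0.3 w 85.7
```

View pics/w4.png

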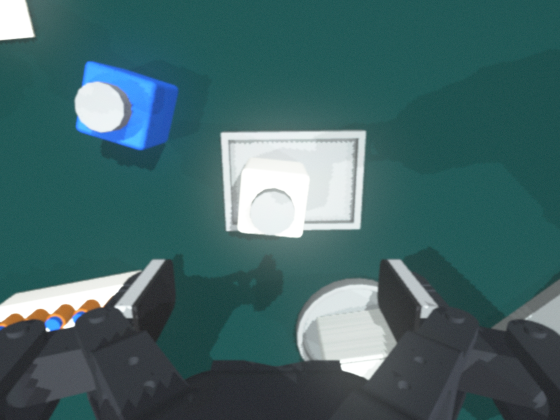

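Wrist view: white bottle's grey cap at (272,211), slightly rotated in the oblong tray, whose corners are (221,131), (366,131), (361,228), (227,231). I zoom in to get the body edges.

```bash
python3 - <<'E'
import cv2
im=cv2.imread('pics/w4.png'); c=cv2.resize(im[120:245,210:375],None,fx=4.5,fy=4.5,interpolation=cv2.INTER_CUBIC)
cv2.imwrite('pics/c4.png',cv2.convertScaleAbs(c,alpha=1.5,beta=-120))
E
```

```text
(no output)
```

View pics/c4.png

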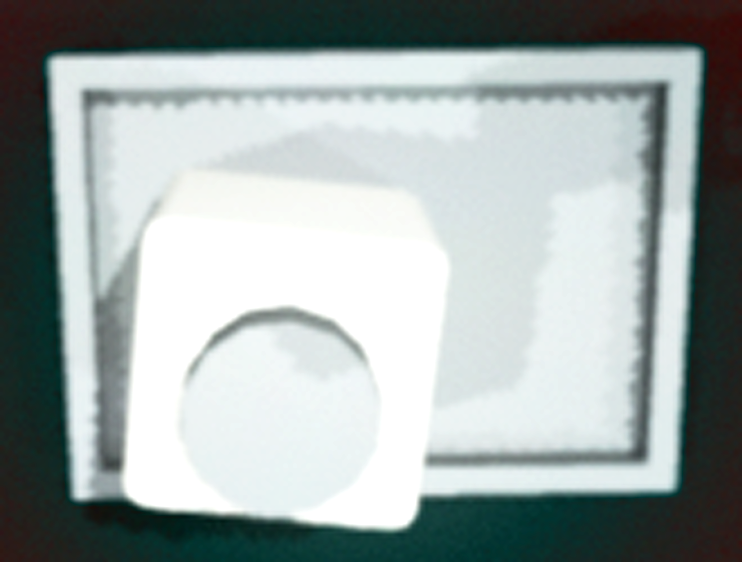

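```bash
python3 - <<'E'
from h import *
C=wcam('w4'); px=lambda l:(np.array(l,float)+.5)/4.5-.5+[210,120]
for n,l,z in [('bottle',[(147,210),(451,243),(414,531),(125,506)],70),('tray',[(47,53),(704,48),(677,492),(73,499)],15)]:
    P=ray(C,px(l),z)[:,:2]; e=np.roll(P,-1,0)-P; print(n,P.mean(0).round(1),np.linalg.norm(e,axis=1).round(1),np.degrees(np.arctan2(e[:,1],e[:,0])).round(1))
print('cap',ray(C,px([(281,413)]),92)[0,:2].round(1))
goto(482,-264,44,114)
E
```

```text
bottle [ 483.9 -267.8] [50.8 51.6 50.9 52.4] [ 113.2   23.9  -65.8 -156.2]
tray [ 471.  -253.9] [128.7  92.5 128.4  92.9] [ 120.    30.2  -59.9 -149.6]
cap [ 483.8 -268.4]
clock 8.03 pos [ 481.1 -265.9  198.4] jaw 119.7 j6 -48.0 -> shift [-0.0008  0.0004  0.1544] turn 5.7 w 85.7
```

>>> jog_arm(increments=[[-0.002,-0.0024,0.05,6],[-0.002,-0.0024,0.1,6],[-0.002,-0.0024,0.135,6],[-0.002,-0.0024,0.154,6],[-0.002,-0.0024,0.154,6]])

```text
clock: 8.65
position: [482.9, -264.2, 42.1]
ee_rot: [-0.206, 0.979, 0.005, -0.0]
contact_force: [0.9, -0.1, -0.1]
gripper_width: 85.3
```

>>> jog_arm(increments=[[0,0,0,0],[0,0,0,0],[0,0,0,0],[0,0,0,0],[0,0,0,0],[0,0,0,0]], hand=-1)

```text
clock: 9.4
position: [484.0, -264.3, 43.4]
ee_rot: [-0.206, 0.979, 0.004, 0.001]
contact_force: [1.3, 2.1, 5.5]
gripper_width: 51.3
```

>>> jog_arm(increments=[[0,0,-0.01,0],[0,0,-0.03,0],[0,0,-0.055,0],[0,0,-0.075,0],[0,0,-0.08,0],[0,0,-0.08,0]])

```text
clock: 10.15
position: [483.5, -264.9, 123.2]
ee_rot: [-0.206, 0.979, 0.005, 0.001]
contact_force: [0.6, -1.0, -1.7]
gripper_width: 51.5
```

```bash
python3 - <<'E'
from h import *
st,im=look('w5'); goto(472.5,87,125,73)
E
```

```text
clock 10.2 pos [ 483.3 -264.8  122.7] jaw 113.8 j6 -54.0 -> shift [-0.1319  0.3263  0.001 ] turn 40.8 w 51.5
```

View pics/w5.png

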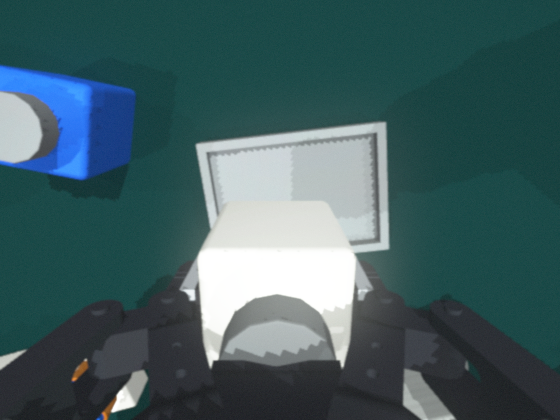

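Held squarely; tray empty behind it.

>>> jog_arm(increments=[[-0.008,0.02,-0.015,4],[-0.022,0.055,-0.025,9],[-0.042,0.105,-0.025,15],[-0.063,0.155,-0.025,21],[-0.083,0.205,-0.025,27],[-0.103,0.255,-0.025,33],[-0.12,0.297,-0.025,38],[-0.129,0.32,-0.025,40.5],[-0.132,0.326,-0.025,41],[-0.132,0.326,-0.025,41]])

```text
clock: 11.45
position: [472.3, 86.3, 150.3]
ee_rot: [0.149, 0.989, 0.004, -0.002]
contact_force: [0.2, 1.1, -1.6]
gripper_width: 51.3
```

```bash
python3 - <<'E'
from h import *
st,im=look('w6'); goto(472.5,87,46,73)
E
```

```text
clock 11.5 pos [472.4  85.8 150.4] jaw 72.8 j6 -136.0 -> shift [-0.0003  0.0004  0.1045] turn -0.2 w 51.2
```

View pics/w6.png

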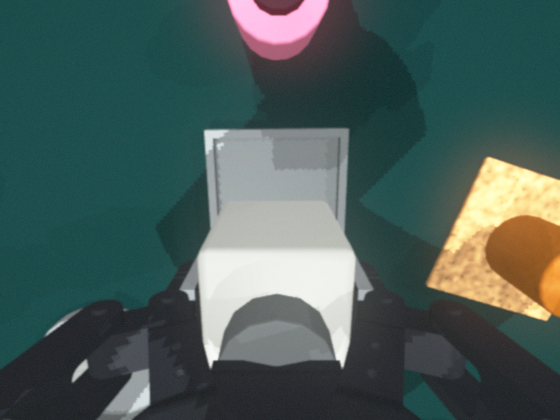

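The bottle is parallel to the square tray and centred on it: tray edges at columns 205 and 349, bottle at 199 and 355. Lowering.

>>> jog_arm(increments=[[0,0.0005,0.02,0],[0,0.0005,0.055,0],[0,0.0005,0.085,0],[0,0.0005,0.098,0],[0,0.0005,0.104,0],[0,0.0005,0.106,0],[0,0.0005,0.106,0]])

```text
clock: 12.38
position: [472.7, 87.4, 45.1]
ee_rot: [0.15, 0.989, 0.005, -0.001]
contact_force: [0.3, 0.1, -0.4]
gripper_width: 51.4
```

>>> jog_arm(increments=[[0,0,0,0],[0,0,0,0],[0,0,0,0],[0,0,0,0]], hand=1)

```text
clock: 12.88
position: [472.8, 87.5, 45.2]
ee_rot: [0.15, 0.989, 0.005, -0.001]
contact_force: [0.8, 0.3, 1.6]
gripper_width: 85.6
```

>>> jog_arm(increments=[[0,0,-0.03,0],[0,0,-0.09,0],[0,0,-0.15,0],[0,0,-0.16,0],[0,0,-0.16,0]])

```text
clock: 13.5
position: [472.8, 86.0, 205.5]
ee_rot: [0.15, 0.989, 0.005, -0.001]
contact_force: [-0.6, 0.4, -0.3]
gripper_width: 85.3
```

```bash
python3 - <<'E'
from h import *
st,im=look('w7'); goto(577,-116,205,37)
c=cv2.resize(im[100:260,190:370],None,fx=4,fy=4,interpolation=cv2.INTER_CUBIC)
cv2.imwrite('pics/c7.png',cv2.convertScaleAbs(c,alpha=1.3,beta=-80))
E
```

```text
clock 13.55 pos [472.1  85.7 204.2] jaw 72.7 j6 -136.0 -> shift [-0.16   -0.1615 -0.003 ] turn 35.7 w 85.2
```

View pics/c7.png

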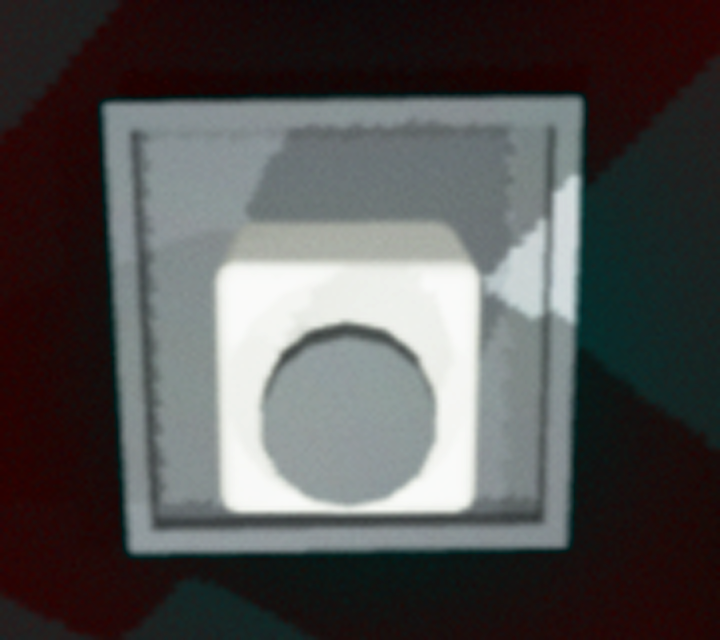

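```bash
python3 - <<'E'
from h import *
C=wcam('w7'); px=lambda l:(np.array(l,float)+.5)/4-.5+[190,100]
for n,l,z in [('bottle',[(215,262),(481,262),(475,514),(225,514)],70),('tray',[(102,101),(583,97),(568,548),(129,552)],15)]:
    P=ray(C,px(l),z)[:,:2]; e=np.roll(P,-1,0)-P; print(n,P.mean(0).round(1),np.linalg.norm(e,axis=1).round(1),np.degrees(np.arctan2(e[:,1],e[:,0])).round(1))
print('cap',ray(C,px([(348,415)]),92)[0,:2].round(1))
E
```

```text
bottle [472.3  88.1] [51.  51.2 50.4 51.1] [  72.6  -17.1 -107.5  163.5]
tray [472.6  87.9] [108.1 108.2 108.  108.1] [  73.2  -16.5 -106.9  163.5]
cap [470.9  88. ]
```

>>> jog_arm(increments=[[-0.16,-0.161,-0.003,35.7],[-0.16,-0.161,-0.003,35.7],[-0.16,-0.161,-0.003,35.7],[-0.16,-0.161,-0.003,35.7],[-0.16,-0.161,-0.003,35.7],[-0.16,-0.161,-0.003,35.7],[-0.16,-0.161,-0.003,35.7]])

```text
clock: 14.42
position: [576.5, -114.6, 204.3]
ee_rot: [0.445, 0.895, 0.003, -0.004]
contact_force: [-1.0, 0.7, 0.2]
gripper_width: 85.1
```

```bash
python3 - <<'E'
from h import *
st,im=look('w8'); goto(577,-116,205,37)
c=cv2.resize(im[90:270,180:380],None,fx=4,fy=4,interpolation=cv2.INTER_CUBIC)
cv2.imwrite('pics/c8.png',cv2.convertScaleAbs(c,alpha=1.3,beta=-80)[:600])
E
```

```text
clock 14.47 pos [ 576.7 -114.5  204.7] jaw 37.1 j6 -147.0 -> shift [-0.0014 -0.0007 -0.0003] turn 0.1 w 85.2
```

View pics/w8.png

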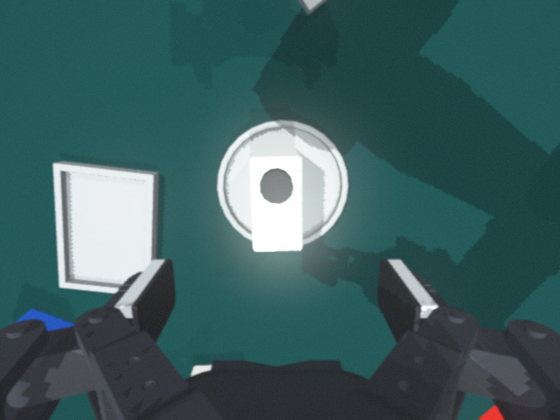

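View pics/c8.png

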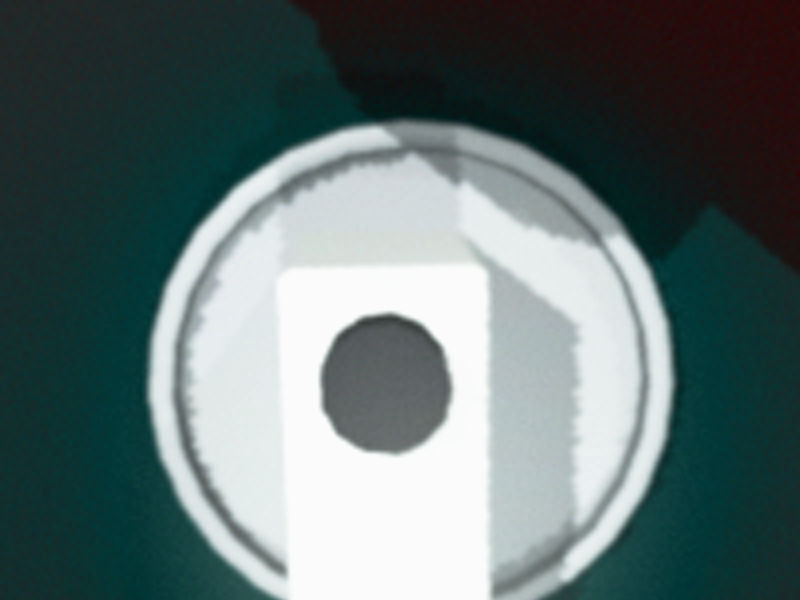

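The square bottle stands within 1 mm and 0.5° of its tray. The can is aligned with the jaws, black cap at (276,186), body top corners about (249,157), (302,156), (302,250), (252,251).

```bash
python3 - <<'E'
from h import *
C=wcam('w8'); P=ray(C,[(249,156.5),(302,155.8),(302.5,250),(252,251)],78)[:,:2]
e=np.roll(P,-1,0)-P; print(P.mean(0).round(1),np.linalg.norm(e,axis=1).round(1),np.degrees(np.arctan2(e[:,1],e[:,0])).round(1))
c=ray(C,(276.3,185.5),92)[0,:2]; print('cap',c, 'centre by cap', c+18*np.array([np.cos(np.radians(-53)),np.sin(np.radians(-53))]))
im=cv2.imread('pics/w8.png'); g=cv2.cvtColor(im,cv2.COLOR_BGR2GRAY)
hsv=cv2.cvtColor(im,cv2.COLOR_BGR2HSV); m=((hsv[...,1]<70)&(g>90)).astype(np.uint8)*255
m[:100]=0; m[248:]=0; m[:,:200]=0; m[:,370:]=0
cn=max(cv2.findContours(m,0,1)[0],key=cv2.contourArea)[:,0]
cn=cv2.convexHull(cn)[:,0]; W=ray(C,cn[cn[:,1]<235],15)[:,:2]
A=np.c_[2*W,np.ones(len(W))]; x=np.linalg.lstsq(A,(W**2).sum(1),rcond=None)[0]; print('round tray',x[:2],np.sqrt(x[2]+x[0]**2+x[1]**2), len(W))
goto(577,-116,46,37)
E
```

```text
[ 578.  -115.6] [38.9 74.5 40.  74.8] [  37.9  -51.4 -141.7  127.8]
cap [ 566.85824873 -101.13614383] centre by cap [ 577.69091915 -115.51158301]
round tray [ 582.64846898 -112.34406869] 62.64160736852234 39
clock 14.47 pos [ 576.7 -114.5  204.7] jaw 37.1 j6 -147.0 -> shift [-0.003  -0.0011  0.1586] turn 0.1 w 85.2
```

>>> jog_arm(increments=[[-0.0015,0.0003,0.05,-0.5],[-0.0015,0.0003,0.1,-0.5],[-0.0015,0.0003,0.137,-0.5],[-0.0015,0.0003,0.157,-0.5],[-0.0015,0.0003,0.157,-0.5]])

```text
clock: 15.1
position: [576.0, -113.2, 46.3]
ee_rot: [0.441, 0.898, 0.002, -0.006]
contact_force: [-0.3, -0.5, -0.0]
gripper_width: 85.7
```

>>> jog_arm(increments=[[0,0,0,0],[0,0,0,0],[0,0,0,0],[0,0,0,0],[0,0,0,0],[0,0,0,0],[0,0,0,0]], hand=-1)

```text
clock: 15.98
position: [576.8, -113.1, 47.7]
ee_rot: [0.44, 0.898, 0.003, -0.005]
contact_force: [-1.2, 0.9, 6.2]
gripper_width: 39.3
```

>>> jog_arm(increments=[[0,0,-0.01,0],[0,0,-0.03,0],[0,0,-0.055,0],[0,0,-0.075,0],[0,0,-0.08,0],[0,0,-0.08,0]])

```text
clock: 16.73
position: [576.7, -113.8, 127.3]
ee_rot: [0.441, 0.898, 0.003, -0.005]
contact_force: [0.7, -0.0, -2.4]
gripper_width: 39.3
```

```bash
python3 - <<'E'
from h import *
st,im=look('w9'); goto(470.9,-254,128,30.1)
E
```

```text
clock 16.77 pos [ 576.5 -113.8  126.8] jaw 37.7 j6 -146.0 -> shift [-0.0463 -0.1692 -0.0018] turn 7.6 w 39.3
```

View pics/w9.png

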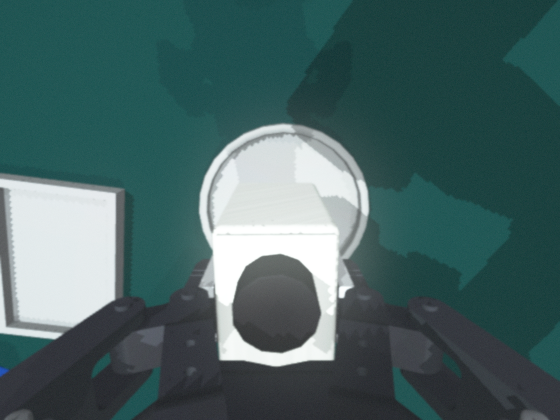

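The can is held upright. I carry it to the oblong tray, with about 2 mm compensation for where it sits in the pads.

>>> jog_arm(increments=[[-0.003,-0.01,-0.005,1],[-0.01,-0.037,-0.01,2],[-0.02,-0.075,-0.01,3.5],[-0.03,-0.115,-0.01,5],[-0.039,-0.149,-0.01,6.5],[-0.0435,-0.165,-0.01,7.5],[-0.0445,-0.169,-0.01,7.6],[-0.0445,-0.169,-0.01,7.6]])

```text
clock: 17.77
position: [470.4, -252.4, 136.2]
ee_rot: [0.499, 0.867, 0.002, -0.005]
contact_force: [-0.0, 0.3, -3.4]
gripper_width: 39.1
```

```bash
python3 - <<'E'
from h import *
st,im=look('w10'); goto(470,-252.3,49,30.1)
E
```

```text
clock 17.82 pos [ 470.6 -252.1  136.2] jaw 30.2 j6 -138.0 -> shift [-0.0009 -0.0005  0.0872] turn 0.1 w 39.4
```

View pics/w10.png

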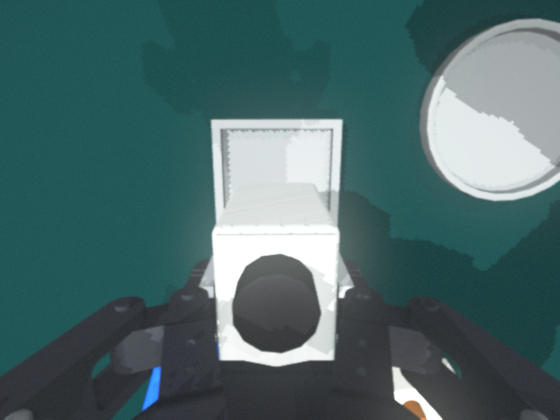

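Long sides parallel and centred: tray columns 211–342, can 215–338. Lowering.

>>> jog_arm(increments=[[0,0,0.02,0],[0,0,0.05,0],[0,0,0.072,0],[0,0,0.082,0],[0,0,0.087,0],[0,0,0.088,0],[0,0,0.088,0]])

```text
clock: 18.7
position: [470.6, -251.4, 48.9]
ee_rot: [0.499, 0.867, 0.003, -0.005]
contact_force: [0.3, 0.3, -2.8]
gripper_width: 39.3
```

>>> jog_arm(increments=[[0,0,0,0],[0,0,0,0],[0,0,0,0],[0,0,0,0],[0,0,0,0]], hand=1)

```text
clock: 19.32
position: [470.6, -251.4, 48.9]
ee_rot: [0.499, 0.867, 0.003, -0.005]
contact_force: [0.8, 0.2, 0.2]
gripper_width: 85.6
```

>>> jog_arm(increments=[[0,0,-0.03,0],[0,0,-0.09,0],[0,0,-0.15,0],[0,0,-0.16,0],[0,0,-0.16,0]])

```text
clock: 19.95
position: [471.5, -252.7, 209.3]
ee_rot: [0.499, 0.867, 0.003, -0.004]
contact_force: [-1.1, 0.1, -0.4]
gripper_width: 85.5
```

```bash
python3 - <<'E'
from h import *
st,im=look('w11'); goto(575,271,205,114)
c=cv2.resize(im[100:270,190:370],None,fx=3.5,fy=3.5,interpolation=cv2.INTER_CUBIC)
cv2.imwrite('pics/c11.png',cv2.convertScaleAbs(c,alpha=1.3,beta=-80))
E
```

```text
clock 20.0 pos [ 470.8 -252.5  207.9] jaw 30.1 j6 -138.0 -> shift [0.4003 0.3531 0.0075] turn -83.9 w 85.2
```

View pics/c11.png

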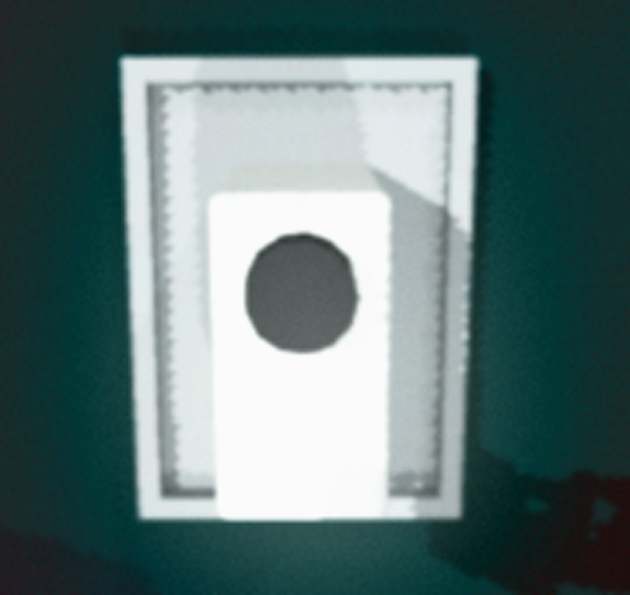

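```bash
python3 - <<'E'
from h import *
C=wcam('w11'); px=lambda l:(np.array(l,float)+.5)/3.5-.5+[190,100]
for n,l,z in [('can',[(208,190),(391,190),(388,519),(217,521)],78),('tray',[(121,57),(478,57),(461,520),(140,520)],15)]:
    P=ray(C,px(l),z)[:,:2]; e=np.roll(P,-1,0)-P; print(n,P.mean(0).round(1),np.linalg.norm(e,axis=1).round(1),np.degrees(np.arctan2(e[:,1],e[:,0])).round(1))
c=ray(C,px([(302,292)]),92)[0,:2]; print('cap',c,c+18*np.array([.5,-.865]))
E
```

```text
can [ 472.1 -254. ] [39.1 75.5 39.4 76. ] [  30.1  -59.3 -149.1  120.5]
tray [ 471.7 -253.9] [ 92.3 128.6  92.1 128.6] [  30.1  -59.8 -149.9  120.3]
cap [ 462.90919415 -237.81970534] [ 471.90919415 -253.38970534]
```

>>> jog_arm(increments=[[0.4,0.353,0.0075,-84],[0.4,0.353,0.0075,-84],[0.4,0.353,0.0075,-84],[0.4,0.353,0.0075,-84],[0.4,0.353,0.0075,-84],[0.4,0.353,0.0075,-84],[0.4,0.353,0.0075,-84],[0.4,0.353,0.0075,-84],[0.4,0.353,0.0075,-84],[0.4,0.353,0.0075,-84]])

```text
clock: 21.25
position: [574.2, 272.6, 201.3]
ee_rot: [-0.211, 0.978, 0.005, -0.005]
contact_force: [-0.6, 0.8, 0.1]
gripper_width: 85.6
```

```bash
python3 - <<'E'
from h import *
st,im=look('w12'); goto(575,271,205,114)
E
```

```text
clock 21.3 pos [574.  271.1 201.8] jaw 114.2 j6 -105.0 -> shift [-0.0008 -0.0004 -0.0032] turn 0.2 w 85.3
```

View pics/w12.png

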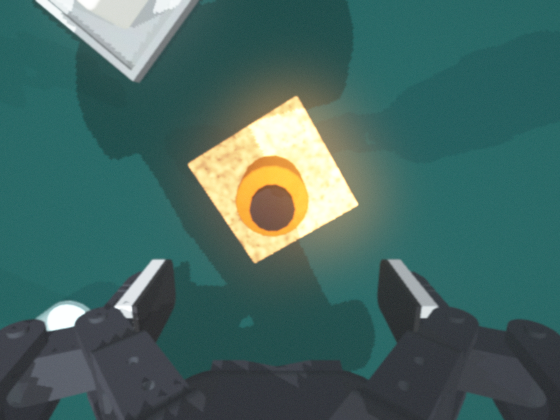

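The can is within 0.5 mm of its tray's centre and 0.5° of its long side. The amber cap is at (272,207) on the mat.

```bash
python3 - <<'E'
from h import *
C=wcam('w12'); c=ray(C,(272.5,207.5),92)[0,:2]; print(c); goto(c[0]+0.5,c[1],45.5)
E
```

```text
[573.84203713 270.57894022]
clock 21.3 pos [574.  271.1 201.8] jaw 114.2 j6 -105.0 -> shift [-0.0013 -0.0023  0.1562] turn 0 w 85.3
```

>>> jog_arm(increments=[[-0.001,-0.0015,0.05,0],[-0.001,-0.0015,0.1,0],[-0.001,-0.0015,0.137,0],[-0.001,-0.0015,0.155,0],[-0.001,-0.0015,0.155,0]])

```text
clock: 21.92
position: [573.2, 269.9, 45.6]
ee_rot: [-0.209, 0.978, 0.004, -0.006]
contact_force: [0.0, 1.2, 0.2]
gripper_width: 85.4
```

>>> jog_arm(increments=[[0,0,0,0],[0,0,0,0],[0,0,0,0],[0,0,0,0],[0,0,0,0],[0,0,0,0]], hand=-1)

```text
clock: 22.68
position: [574.3, 270.7, 47.7]
ee_rot: [-0.21, 0.978, 0.004, -0.005]
contact_force: [-1.1, 0.7, 5.3]
gripper_width: 56.5
```

>>> jog_arm(increments=[[0,0,-0.01,0],[0,0,-0.03,0],[0,0,-0.055,0],[0,0,-0.075,0],[0,0,-0.08,0],[0,0,-0.08,0]])

```text
clock: 23.42
position: [574.7, 270.0, 127.4]
ee_rot: [-0.21, 0.978, 0.004, -0.005]
contact_force: [0.0, 0.0, -1.9]
gripper_width: 57.0
```

```bash
python3 - <<'E'
from h import *
goto(582,-113,140,114)
E
```

```text
clock 23.43 pos [574.7 270.  127.4] jaw 114.2 j6 -105.0 -> shift [ 0.1505 -0.3521 -0.0152] turn 0.2 w 57.0
```

>>> jog_arm(increments=[[0.006,-0.014,-0.01,0],[0.02,-0.047,-0.015,0],[0.041,-0.096,-0.015,0],[0.062,-0.146,-0.015,0],[0.084,-0.196,-0.015,0],[0.105,-0.246,-0.015,0],[0.126,-0.295,-0.015,0],[0.142,-0.332,-0.015,0],[0.149,-0.349,-0.015,0],[0.1505,-0.352,-0.015,0]])

```text
clock: 24.68
position: [581.5, -114.0, 139.5]
ee_rot: [-0.209, 0.978, 0.005, -0.005]
contact_force: [-0.1, -0.5, -2.7]
gripper_width: 56.6
```

>>> jog_arm(increments=[[0,0,0,0],[0,0,0,0]])

```text
clock: 24.92
position: [581.5, -113.0, 139.5]
ee_rot: [-0.209, 0.978, 0.005, -0.005]
contact_force: [-0.5, 0.5, -1.5]
gripper_width: 56.8
```

```bash
python3 - <<'E'
from h import *
st,im=look('w13'); goto(582,-113,48.5,114)
cv2.imwrite('pics/top13.png',get_image('top')[:,:,::-1])
E
```

```text
clock 24.98 pos [ 581.6 -113.   139.5] jaw 114.2 j6 -70.0 -> shift [-0.0012 -0.0012  0.091 ] turn 0.2 w 56.5
```

View pics/w13.png

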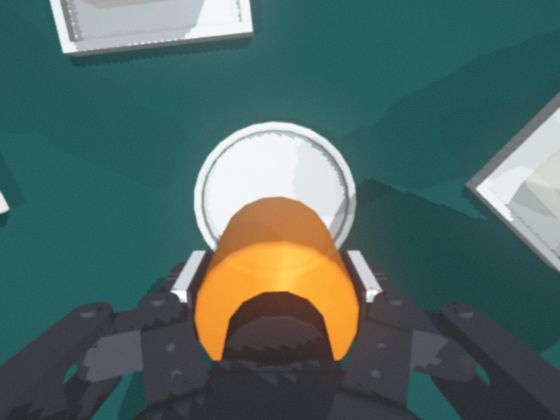

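The tray rim spans columns 194–356 with its top at row 122; the bottle's centre is at column 277. I fit a circle to the visible rim to check the tray centre.

```bash
python3 - <<'E'
from h import *
C=wcam('w13'); im=cv2.imread('pics/w13.png')
hsv=cv2.cvtColor(im,cv2.COLOR_BGR2HSV); m=((hsv[...,1]<70)&(hsv[...,2]>90)).astype(np.uint8)*255
m[:110]=0; m[215:]=0; m[:,:180]=0; m[:,370:]=0
cn=cv2.convexHull(max(cv2.findContours(m,0,1)[0],key=cv2.contourArea))[:,0]
W=ray(C,cn[cn[:,1]<205],15)[:,:2]
A=np.c_[2*W,np.ones(len(W))]; x=np.linalg.lstsq(A,(W**2).sum(1),rcond=None)[0]; print('round tray',x[:2],np.sqrt(x[2]+x[0]**2+x[1]**2),len(W))
goto(582,-113,48.5)
E
```

```text
round tray [ 582.08298952 -112.58076671] 61.90436534562158 26
clock 25.02 pos [ 581.6 -113.   139.6] jaw 114.2 j6 -70.0 -> shift [-0.0012 -0.0011  0.091 ] turn 0 w 56.5
```

>>> jog_arm(increments=[[-0.001,-0.001,0.02,0],[-0.001,-0.001,0.05,0],[-0.001,-0.001,0.075,0],[-0.001,-0.001,0.086,0],[-0.001,-0.001,0.09,0],[-0.001,-0.001,0.091,0],[-0.001,-0.001,0.091,0]])

```text
clock: 25.9
position: [582.4, -112.9, 49.4]
ee_rot: [-0.21, 0.978, 0.004, -0.004]
contact_force: [0.3, 0.3, -2.7]
gripper_width: 56.5
```

>>> jog_arm(increments=[[0,0,0,0],[0,0,0,0],[0,0,0,0],[0,0,0,0]], hand=1)

```text
clock: 26.4
position: [582.5, -112.9, 49.6]
ee_rot: [-0.21, 0.978, 0.004, -0.004]
contact_force: [0.5, -0.1, -0.6]
gripper_width: 85.2
```

>>> jog_arm(increments=[[0,0,-0.03,0],[0,0,-0.09,0],[0,0,-0.15,0],[0,0,-0.16,0],[0,0,-0.16,0]])

```text
clock: 27.02
position: [584.1, -113.9, 210.1]
ee_rot: [-0.209, 0.978, 0.004, -0.004]
contact_force: [0.6, -0.2, -0.8]
gripper_width: 85.2
```

```bash
python3 - <<'E'
from h import *
st,im=look('w14'); cv2.imwrite('pics/top14.png',get_image('top')[:,:,::-1]);cv2.imwrite('pics/scene14.png',get_image('scene')[:,:,::-1])
C=wcam('w14')
hsv=cv2.cvtColor(im,cv2.COLOR_BGR2HSV); m=((hsv[...,1]<70)&(hsv[...,2]>90)).astype(np.uint8)*255
m[:100]=0; m[255:]=0; m[:,:190]=0; m[:,360:]=0
cn=cv2.convexHull(max(cv2.findContours(m,0,1)[0],key=cv2.contourArea))[:,0]
W=ray(C,cn,15)[:,:2]
A=np.c_[2*W,np.ones(len(W))]; x=np.linalg.lstsq(A,(W**2).sum(1),rcond=None)[0]; print('round tray',x[:2],np.sqrt(x[2]+x[0]**2+x[1]**2),len(W))
d=(hsv[...,2]<75).astype(np.uint8); d[:160]=0;d[245:]=0;d[:,:245]=0;d[:,310:]=0
n,l,s,c=cv2.connectedComponentsWithStats(d); k=1+np.argmax(s[1:,4]); print('cap px',c[k],s[k],ray(C,c[k],92))
goto(582,-113,200)
E
```

```text
round tray [ 582.33417152 -112.55461225] 62.36471888182832 50Traceback (most recent call last):
  File "<stdin>", line 10, in <module>
    return _wrapfunc(a, 'argmax', axis=axis, out=out, **kwds)
    return bound(*args, **kwds)
ValueError: attempt to get argmax of an empty sequence
```

View pics/w14.png

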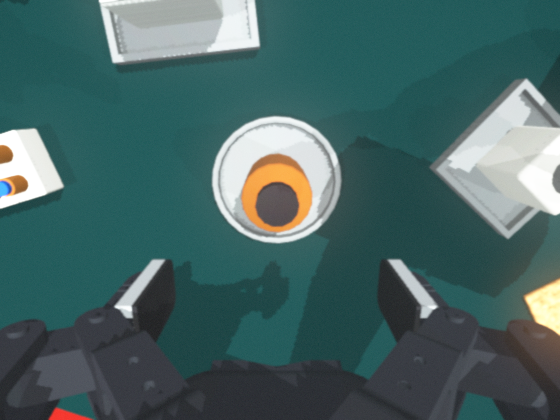

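View pics/top14.png

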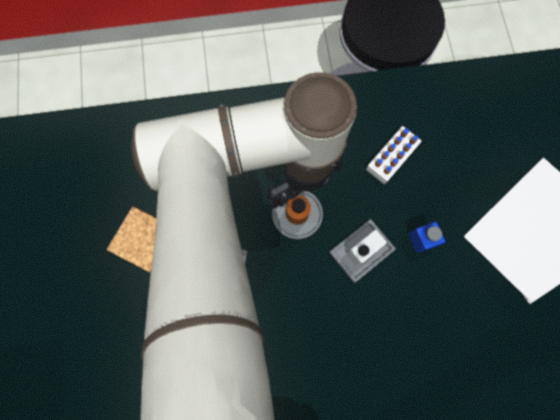

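View pics/scene14.png

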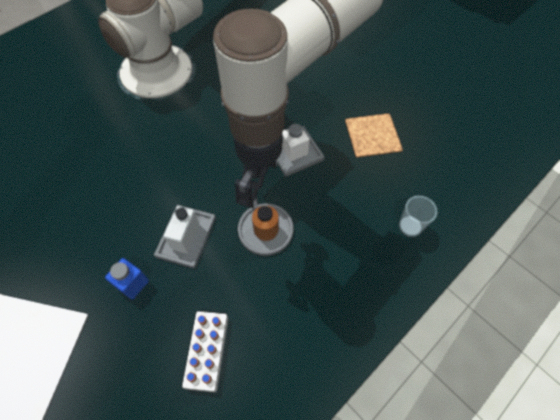

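Every item stands in its own tray, with the beaker and rack unmoved. The amber cap is at about (277,204) in the wrist view. One last distance check, then I hand in.

```bash
python3 - <<'E'
from h import *
c=ray(wcam('w14'),(277,203.5),92)[0,:2]; print('cap',c,'off tray',np.linalg.norm(c-[582.3,-112.6]))
a=cv2.imread('pics/scene0.png').astype(int);b=cv2.imread('pics/scene14.png').astype(int)
d=np.abs(a-b).mean(2); print('beaker diff',d[195:240,395:440].mean(),'rack diff',d[308:395,180:230].mean(),'bg',d[100:150,420:500].mean())
s=read_state(); print(s['position'],s['joint_vel'].round(3))
print(job_done())
E
```

```text
cap [ 582.15467779 -113.01964017] off tray 0.4440905464637565
beaker diff 9.659588477366256 rack diff 10.733946360153256 bg 6.016166666666667
[ 583.04245119 -113.91394959  207.44388781] [ 0.001  0.006  0.002  0.005 -0.002  0.   ]
the job is handed in; nothing more can be done
None
```

All three pieces are in their own trays and the job is handed in, using about 27 s of the 122 s. I parked the round bottle on the cork mat, moved the square bottle and then the can to their trays, and moved the round bottle to its tray last.

My last camera checks on each piece, made just after its release:

| Piece | Distance from tray centre | Angle to tray sides |
|---|---|---|
| Square bottle | about 0.4 mm | within about 0.7° |
| Oblong can | about 0.5 mm | within about 0.5° |
| Round bottle | about 0.4 mm | not needed |

- **Uprightness:** all three look upright in the final pictures, but I judged that by eye and took no tilt measurement.
- **Measurement differences:** the cap-based position of the square bottle differed from its body-edge position by about 1.4 mm. The round tray's centre differed by up to about 8 mm between views. I used the close wrist views, which agreed to within 1 mm.
- **Bystanders:** the beaker and vial rack sit at the same pixels before and after. Their areas changed slightly more than the empty bench did (about 10 grey levels against 6). I took that to be shadow and noise, but did not check further.
- **Gripper:** at hand-in it was open and clear above the round bottle.

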